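# Set the light-meter plate on the exposure tray and close it

### The arm

A 7-joint arm with a two-finger parallel gripper is mounted at the origin on the work surface. World frame = base frame: x ahead of the robot, y to its left, z up, the work surface at z = 0. Lengths are in m, angles in rad, forces in N, time in s.
With the tool pointing down it reaches from about 0.35 to 0.775 m from the base axis. Payload 3.1 kg.
Tool frame: the origin (TCP) lies midway between the tips of the shut fingers; the grasp point (between the pads) lies 19 mm behind it (manip.grip_depth is the distance from the TCP to the grasp point, in m); z points along the fingers, y is the line along which they close (so a half turn about z gives the same grasp; the last joint's range is limited). The gripper opens to 85 mm and grips with 20 to 120 N. Pads are 22 mm wide; open, the fingers measure 114 mm over their backs; the gripper's body (76 mm by 85 mm) begins 54 mm behind the grasp point. The pads swing forward as they close: fully open they stand 13 mm farther back than shut.
Start: joints at [1.193, 0.311, 0.014, 1.512, -0.004, 1.319, -0.027], TCP at [0.181, -0.519, 0.231] pointing down, gripper open.
Joint ranges: [-2.7, 2.7], [-0.3, 1.91], [-1.27, 1.3], [0.12, 2.57], [-1.44, 4.58], [0.2, 2.03], [-3.05, 3.05]. Speed limits (rad/s): [2.79, 2.79, 3.14, 3.14, 3.14, 3.14, 3.14].

### API

Orientations are given as [roll, pitch, yaw] about the fixed x, y, z axes, in that order (R = Rz(yaw) Ry(pitch) Rx(roll)).
In Python, from station import telemetry, optics, workorder, manip gives the robot as it stands.
- The arm moves only by the shell command python3 -m pendant 'ROWS' [FORCE]. ROWS is JSON, a list of rows, each an object of numbers: "dx", "dy", "dz": the shift along the tool's x, y, z scaled (see below); "roll": the turn about the tool's z scaled (see below); "claw": the opening, from -1 (shut) to 1 (fully open). In form: [{"dx": .., "dy": .., "dz": .., "roll": .., "claw": ..}, ...]. A call has 1 to 5 rows; each row shifts and turns the commanded pose from where the row before left it, along the tool's axes as they then stand; what a row does not reach is not made up. The controller multiplies each number of a shift by 150 mm and each number of a turn by 90 degrees. A row lasts 1/8 s, in which the tool goes at most 62.5 mm and 10.7 degrees, less where a joint would pass 70% of its speed; a pose out of reach is approached as far as the arm can. A call with a number of a shift or a turn outside -1 to 1 is refused whole. A call with a gripper value outside its range is refused whole. The fingers move at their own pace and stop on an object; FORCE is the grip in N (left out, the last holds). Time passes only in rows, so rows that do not move let the fingers close. It gives the time, the measured TCP pose, the force, the opening and the grip force at its end, in the units of the state.
- telemetry.read_state(): the state, without advancing time (a new reading comes with each control period).
- optics.grab_frame(name): name is "scene" or "top"; returns (picture, depth): 384x512x3 uint8, red, green, blue; 384x512 float32, m along the optical axis (not along the pixel's ray), 0 where there is no reading.
- optics.camera_model(name): a dict with "fx", "fy", "cx", "cy" (pixels), "camera_from_world" (4x4, takes a point from world to camera coordinates). Camera axes: x right, y up, looking along -z (the intrinsics and any distortion apply to the point x, -y, -z); pixel columns grow to the right and rows downward; lengths in m; the calibration is good to about 2 mm. A picture is of the moment at which its call begins. camera_model takes no time and is no camera call.
- workorder.job_done(): hands the job in; it is judged then, once.
The state is a dict: "clock": time; "qpos": joint angles; "joint_vel": joint speeds; "joint_torque": joint torques, N m; "tcp_pos": TCP position; "eef_rot": TCP orientation; "ft_force": force on the tool from outside, world axes, zero at the start; "moment": the same for the moment, N m; "finger_gap": finger opening in m; "grip_force": force on a finger pad.
Only numpy, scipy, OpenCV 4.12 (cv2) and the standard library are available. Lean on these libraries where they do the work, as an engineer would, in place of code of your own. Each camera call takes 0.05 s, during which the arm holds its last target. There are 200 camera calls.

### The job

Get the UV exposure unit ready for its lamp check: lift the light-meter plate (the black plate with the metal sensor block on top) off the bench and lower it gently, without dropping it, over the two locating pins of the drawn-out tray until it lies flush on the tray. Let go of it, then push the tray fully home into the unit. Leave the mask holder and the bottle where they are.

Things in the scene. Friction and masses are not known exactly. Their poses are not given: they have to be found in the camera images.
- meter_plate: The light-meter plate, loose, 0.4 to 0.65 kg, lying flat on the bench to the left or the right. A black plate 110 mm (its x) by 140 mm (its y), 10 mm thick, with a sensor block in its middle and two through holes in two corners on a diagonal. Origin: centre of the underside; z up. Its centre of mass is under the block.
- sensor_block (a point): Centre of the top of the plain aluminium sensor block, 46 mm above the plate's underside; axes as the plate's. The block is 60 mm (x) by 40 mm (y) and stands 36 mm above the plate's upper face; it is solid, fixed to the plate, and can be gripped across its 40 mm width. A round white window 25 mm across is on its top.
- hole_big (a point): Centre of the plate's 16.5 mm hole, at the underside, x +38, y +50 mm from the plate's origin; axes as the plate's.
- hole_small (a point): Centre of the plate's 12.5 mm hole, at the underside, x -38, y -50 mm from the plate's origin; axes as the plate's.
- tray_seat (a point): Centre of the flat upper face of the exposure unit's aluminium tray, 160 mm (x) by 170 mm (y), 40 mm above the bench: the centre of the plate's underside belongs here. x points into the unit (away from the robot), y to the tray's left, z up; the plate belongs with its own axes along these.
- tray_panel (a point): Middle of the top edge of the outer (robot-side) face of the tray's cream front panel, 12 mm thick, 230 mm wide, 110 mm high above the bench. The outer face is at x -97 mm from tray_seat. Axes as tray_seat.
- unit_mouth (a point): Middle of the exposure unit's front face, 40 mm above the bench; the unit stays put, axes as tray_seat. The unit is 250 mm wide, 260 mm deep and 150 mm high in front; a heat sink on top, from 120 mm behind the front, reaches 192 mm. When shut, the front panel's inner face meets the front face. The mouth passes things up to 72 mm above the tray face.
- pin_big (a point): Foot of the 14 mm steel pin (centre, at the tray face): x +38, y +50 mm from tray_seat. 24 mm tall: 13 mm straight, then a bullet nose tapering to 4 mm.
- pin_small (a point): Foot of the 10 mm steel pin (centre, at the tray face): x -38, y -50 mm from tray_seat. 24 mm tall, same bullet nose.
- tray_bar (a point): Middle of the steel bar handle on the tray's front panel, 70 mm above the bench: a round bar 12 mm thick, 110 mm long along the tray's y, its centre line 32 mm in front (robot side) of the panel's outer face. Axes as tray_seat.
- tray (a joint): How far the tray is pushed in, in m, along tray_seat's x: about 0 to 0.02 at the start (drawn out towards the robot), 0.19 fully home against its stop. It slides straight, with about 4 N of friction and some damping, and stays where it is left.
- mask_holder: Bystander: a black plate 110 by 140 by 10 mm like the meter plate, but with a 67 mm round opening and no block; lies flat on the other side. Origin: centre of underside.
- bottle: Bystander: white plastic bottle, 64 mm across, 170 mm tall, standing. Origin: centre of underside.

How it is judged:
By the outcome, as a careful person would: the job done as asked, in the order asked, and still so for the second after the job is handed in, with the robot touching nothing.
It also fails if it takes over 64 s, if anything falls off the work surface, if the arm or the gripper's body presses on something with over 40 N, if the wrist force passes 120 N, or if a joint passes its speed limit or range.

## Working session

There is one attempt and no reset: what is moved stays moved. The work goes in short steps, Python scripts to look and compute and a shell command to move; the robot and the scene stay as the last step left them, time stands still between calls to the robot, and variables do not carry over. Pictures are saved under pics/ and viewed, at most 10 in all, crops included, and the job is handed in when it is done.

```bash
mkdir -p pics; ls; python3 - <<'E'
from station import telemetry, optics, workorder, manip
import cv2,numpy as np
s=telemetry.read_state();print(s)
for n in("scene","top"):
    p,d=optics.grab_frame(n);cv2.imwrite(f"pics/{n}0.png",p[:,:,::-1]);np.savez(f"pics/{n}0.npz",p=p,d=d)
    m=optics.camera_model(n);print(n,m)
print(manip.grip_depth)
E
```

```text
pics
{'clock': 0.0, 'qpos': array([ 1.19333921,  0.31175301,  0.01399804,  1.51308604, -0.00439317,
        1.31918396, -0.0271614 ]), 'joint_vel': array([ 0.00143865, -0.00096611,  0.00053629, -0.00068855, -0.00084181,
        0.00124259,  0.00032639]), 'joint_torque': array([-2.39863220e-04, -3.79916346e+01,  1.45899402e-01, -2.30596429e+01,
        1.23050512e-02,  1.35799090e-02, -3.58788284e-06]), 'tcp_pos': array([ 0.18097854, -0.51858967,  0.23019438]), 'eef_rot': array([-3.13919530e+00,  1.06407342e-04,  3.35868454e-01]), 'ft_force': array([ 0.29784152, -0.01331883, -0.14855484]), 'moment': array([ 0.02530762,  0.00727717, -0.00794084]), 'grip_force': 0.0, 'finger_gap': 0.08532430872750456}
scene {'fx': 413.4904752882621, 'fy': 413.4904752882621, 'cx': 251.01089664730645, 'cy': 189.84605593054735, 'camera_from_world': array([[ 0.80965702,  0.58680968,  0.01048354, -0.47422597],
       [-0.33490551,  0.4472733 ,  0.82932798,  0.10218651],
       [ 0.48196868, -0.67498222,  0.55866377, -1.61546725],
       [ 0.        ,  0.        ,  0.        ,  1.        ]])}
top {'fx': 470.47868240671903, 'fy': 470.47868240671903, 'cx': 260.15755546326244, 'cy': 193.56520576675706, 'camera_from_world': array([[ 0.01410708, -0.99988661, -0.00526833,  0.02713724],
       [ 0.97521735,  0.01259518,  0.22089021, -0.59310602],
       [-0.22079881, -0.00825389,  0.97528445, -1.25261186],
       [ 0.        ,  0.        ,  0.        ,  1.        ]])}
0.0187
```

View pics/scene0.png

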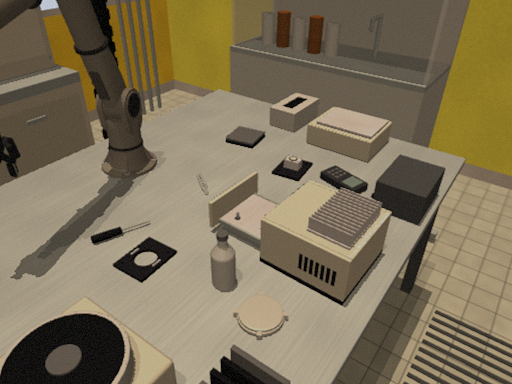

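View pics/top0.png

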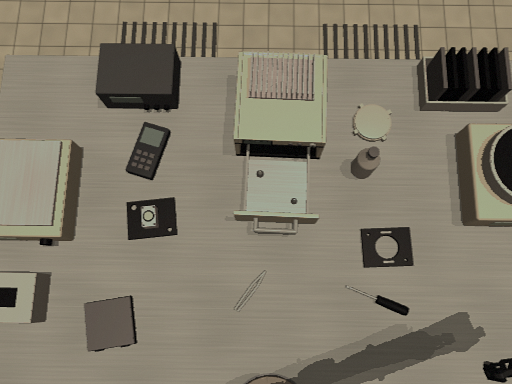

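The top view shows the meter plate at about (151,218), on the left. The tray is at (277,185) with pins near (261,173) and (294,201), the mask holder at (387,247) and the bottle at (369,160). Next I'll zoom in on the plate and tray.

```bash
cat > h.py <<'E'
import numpy as np,cv2
from station import telemetry, optics
def ray(n,u,v):
    m=optics.camera_model(n);T=m["camera_from_world"];R=T[:3,:3];o=-R.T@T[:3,3]
    d=R.T@np.array([(u-m["cx"])/m["fx"],-(v-m["cy"])/m["fy"],-1]);return o,d
def onplane(n,u,v,z):
    o,d=ray(n,u,v);return o+d*(z-o[2])/d[2]
def proj(n,P):
    m=optics.camera_model(n);T=m["camera_from_world"];c=T[:3,:3]@np.array(P)+T[:3,3]
    return m["cx"]+m["fx"]*c[0]/-c[2],m["cy"]-m["fy"]*c[1]/-c[2]
def world(n,d):
    m=optics.camera_model(n);T=m["camera_from_world"];v,u=np.indices(d.shape)
    c=np.stack([(u-m["cx"])/m["fx"]*d,-(v-m["cy"])/m["fy"]*d,-d],-1)
    return (c-T[:3,3])@T[:3,:3]
E
python3 - <<'E'
from h import *
f=np.load("pics/top0.npz");p=f["p"][:,:,::-1];d=f["d"]
a=cv2.resize(p[190:246,120:184],None,fx=6,fy=6,interpolation=cv2.INTER_CUBIC)
b=cv2.resize(p[140:240,230:325],None,fx=4.2,fy=4.2,interpolation=cv2.INTER_CUBIC)
c=np.zeros((430,800,3),np.uint8);c[:a.shape[0],:a.shape[1]]=a;c[:b.shape[0],390:390+b.shape[1]]=b;cv2.imwrite("pics/z.png",np.clip(c*1.5,0,255).astype(np.uint8))
W=world("top",d)
# plate
z=W[...,2];roi=np.zeros(d.shape,bool);roi[185:250,115:190]=1
m=(roi&(p.max(2)<60)|(roi&(z>0.005))).astype(np.uint8)
m=cv2.morphologyEx(m,cv2.MORPH_OPEN,np.ones((3,3)))
c=max(cv2.findContours(m,0,2)[0],key=cv2.contourArea);r=cv2.minAreaRect(c);print(r)
bx=np.array([onplane("top",u,v,.01) for u,v in cv2.boxPoints(r)]);print(bx.round(4),np.linalg.norm(bx-np.roll(bx,1,0),axis=1),bx.mean(0))
print("zs plate",np.median(z[m>0]),"block",np.percentile(z[m>0],[90,97]))
bm=(roi&(z>0.035));v,u=np.nonzero(bm);print("block",len(u),u.mean(),v.mean(),onplane("top",u.mean(),v.mean(),.046),cv2.minAreaRect(np.c_[u,v].astype(np.float32)))
# tray
for q in[(277,185),(261,174),(294,201),(276,217),(276,226),(280,130),(276,233)]: print(q,W[q[1],q[0]].round(4))
E
```

```text
((151.00990295410156, 218.09901428222656), (37.81141662597656, 49.95086669921875), 84.2894058227539)
[[0.5758 0.432  0.01  ]
 [0.5925 0.2875 0.01  ]
 [0.4821 0.2707 0.01  ]
 [0.4658 0.4126 0.01  ]] [0.11164021 0.14539444 0.11171614 0.14281526] [0.52903412 0.35067641 0.01      ]
zs plate 0.0126228540600465 block [0.04741209 0.05086178]
block 330 149.02424242424243 215.93939393939394 [0.52853915 0.34792141 0.046     ] ((150.9191131591797, 213.28265380859375), (51.833106994628906, 59.464229583740234), 10.922805786132812)
(277, 185) [ 0.6247 -0.0127  0.0394]
(261, 174) [0.652  0.0336 0.057 ]
(294, 201) [ 0.5743 -0.0602  0.0583]
(276, 217) [ 0.5215 -0.0089  0.0957]
(276, 226) [ 0.5114 -0.0116  0.0025]
(280, 130) [ 0.7491 -0.0166  0.1541]
(276, 233) [ 0.491  -0.0117  0.0028]
```

View pics/z.png

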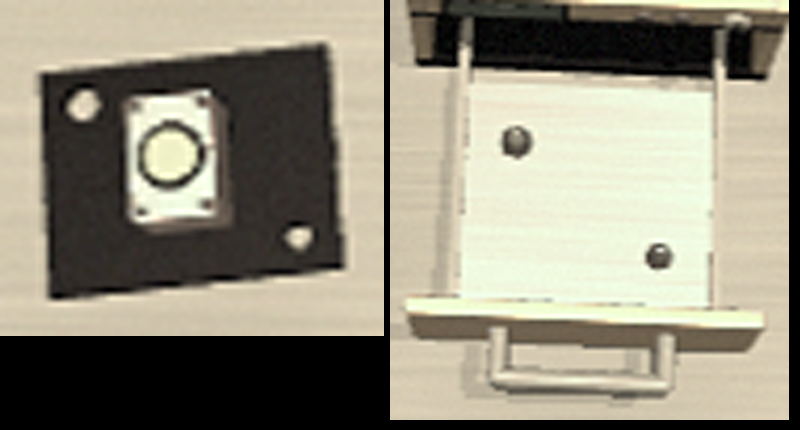

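The zoom shows the big hole at the upper left and the small one at the lower right of the plate. The pins sit the same way round, so both yaws are small. Now I'll measure them precisely.

```bash
cat > meas.py <<'E'
from h import *
def cen(p,box,lo,z,dark):
    u0,v0,u1,v1=box;g=cv2.cvtColor(p[v0:v1,u0:u1],cv2.COLOR_BGR2GRAY).astype(float)
    w=np.clip(lo-g,0,None) if dark else np.clip(g-lo,0,None)
    v,u=np.indices(g.shape);a=(w*u).sum()/w.sum()+u0;b=(w*v).sum()/w.sum()+v0
    return (a,b),onplane("top",a,b,z),(w>0).sum()
E
python3 - <<'E'
from meas import *
p=np.load("pics/top0.npz")["p"][:,:,::-1].copy()
g=cv2.cvtColor(p,cv2.COLOR_BGR2GRAY)
print(g[168:180,255:268]);print(g[196:207,288:300]);print(g[200:214,129:140]);print(g[224:235,164:177])
print(g[205:228,138:162])
T=optics.camera_model("top")["camera_from_world"];print("cam",-T[:3,:3].T@T[:3,3])
E
```

```text
[[157 156 158 158 158 157 157 160 159 158 159 160 159]
 [157 159 159 161 161 162 161 158 158 157 157 158 155]
 [160 161 149 110 103  77 106 149 163 161 160 160 160]
 [159 140  73  66 110 127  62  79 131 164 159 159 160]
 [161 135  49  75  94  99  84  56 103 161 159 157 158]
 [154 116  50  72  90  93  84  60  89 147 160 159 159]
 [153 114  42  51  72  76  64  45  87 147 163 160 161]
 [163 138  45  46  54  57  49  50 107 164 160 158 160]
 [159 140  72  48  50  50  47  85 143 161 160 159 159]
 [158 161 161 155 115  81 128 162 161 159 159 160 159]
 [158 160 160 161 162 162 161 161 160 161 160 160 159]
 [160 160 161 162 161 161 160 161 163 162 162 161 161]]
[[163 162 162 162 162 163 163 163 162 161 162 162]
 [164 163 166 166 169 171 171 169 167 167 164 165]
 [160 161 165 148  93  56  56 100 149 165 163 163]
 [162 164 158 119  51 110 155 104 108 168 164 165]
 [161 165 141  53  53  62  70  72  74 133 166 162]
 [163 165 141  45  48  62  68  61  75 130 166 163]
 [160 159 140  64  52  53  55  51  89 145 163 162]
 [163 163 166 138  44  48  48  56 113 164 162 162]
 [164 164 166 167 157 137 148 1
[... 3050 characters left out ...]
 98 137 166 165 164 169 145
   51  56  42  32  31  33]
 [ 29  30  23  77 141 164 163 160 162 165 165 165 165 163 165 168 172 148
   51  57  42  31  31  32]
 [ 30  31  27  74 140 165 162 161 162 165 162 165 164 163 156 117  79  92
   65  57  42  31  32  33]
 [ 30  30  25  72 119 120 146 161 161 164 162 164 164 165 156 113  64  89
   70  58  53  30  30  30]
 [ 31  27  24  80 109  52 108 164 165 168 169 172 171 171 171 169 159 121
   70  59  54  31  33  32]
 [ 31  29  28  55 124 170 166 161 147 122 108  88  78  68  67  69  73  69
   62  65  53  29  32  35]
 [ 31  33  29  26  42  66  72  74  72  70  69  67  66  65  67  65  66  62
   57  54  44  30  30  31]]
cam [0.30144924 0.02426552 1.35280715]
```

```bash
python3 - <<'E'
from meas import *
p=np.load("pics/top0.npz")["p"][:,:,::-1].copy()
B,_b,n1=0,0,0
r={}
for k,a in dict(pb=((253,167,266,180),140,.0465,1),ps=((287,196,299,206),140,.0465,1),hb=((129,203,139,212),45,.005,0),hs=((166,226,174,233),45,.005,0)).items():
    r[k]=cen(p,*a);print(k,r[k])
def pose(b,s):
    d=b-s;return (b+s)[:2]/2,np.degrees(np.arctan2(d[1],d[0])-np.arctan2(100,76)),np.linalg.norm(d[:2])
print("tray",pose(r["pb"][1],r["ps"][1]));print("plate",pose(r["hb"][1],r["hs"][1]))
g=cv2.cvtColor(p,cv2.COLOR_BGR2GRAY);n,l,st,c=cv2.connectedComponentsWithStats((g[205:228,138:162]>105).astype(np.uint8),connectivity=4)
k=l[11,10];u,v=c[k]+[138,205];print(st[k],u,v,onplane("top",u,v,.046))
# panel top edge line
for u in (238,316):
    print(g[208:224,u])
E
```

```text
pb ((np.float64(259.60308285163774), np.float64(173.63712267180475)), array([0.65589752, 0.03774318, 0.0465    ]), np.int64(52))
ps ((np.float64(293.4041065967671), np.float64(200.83704674530364)), array([ 0.57726487, -0.05925489,  0.0465    ]), np.int64(36))
hb ((np.float64(133.46646706586827), np.float64(207.15928143712574)), array([0.56107287, 0.4053243 , 0.005     ]), np.int64(24))
hs ((np.float64(169.43080124869928), np.float64(229.07492195629553)), array([0.49795147, 0.29645549, 0.005     ]), np.int64(15))
tray (array([ 0.6165812 , -0.01075586]), np.float64(-1.7955341798707827), np.float64(0.12486680841486714))
plate (array([0.52951217, 0.35088989]), np.float64(7.129962871157882), np.float64(0.12584406704935194))
[ 6  7  9  8 58] 147.89655172413794 215.41379310344828 [0.53000057 0.35120732 0.046     ]
[135 143 115 164 164 166 140  70  66  67  66  65  66 137 136 136]
[133 133 137 137 133 135 155 164 166 171  76  61  69  86 116 140]
```

Two independent estimates agree. The plate is at (0.530, 0.351) with yaw about 6.9°. The tray seat is at (0.6166, -0.0108) with yaw -1.8°. First the wrist turns, then the arm moves to a waypoint.

```bash
cat > go.py <<'E'
# prints tool-axis units needed to reach x y z yaw(deg)
import sys,numpy as np
from station import telemetry
s=telemetry.read_state();x,y,z,a=map(float,sys.argv[1:5]);w=s["eef_rot"][2]
d=np.array([x,y,z])-s["tcp_pos"];w2=np.radians(a)
for n,q in(("now-axes",w),("goal-axes",w2)):
    print(n,"dx %.4f dy %.4f dz %.4f"%((d[0]*np.cos(q)+d[1]*np.sin(q))/.15,(d[0]*np.sin(q)-d[1]*np.cos(q))/.15,-d[2]/.15),end=" | ")
print("roll %.4f"%(-(w2-w+np.pi)%(2*np.pi)/(np.pi/2)-2 if 0 else -np.degrees((w2-w+np.pi)%(2*np.pi)-np.pi)/90),"tcp",s["tcp_pos"].round(4),"rpy",np.degrees(s["eef_rot"]).round(2),"F",s["ft_force"].round(1),"gap %.4f grip %.1f t %.2f"%(s["finger_gap"],s["grip_force"],s["clock"]))
E
python3 -m pendant '[{"roll":0.069,"claw":1},{"roll":0.069,"claw":1},{"dx":0.207,"dy":-0.223,"claw":1},{"dx":0.207,"dy":-0.223,"claw":1},{"dx":0.207,"dy":-0.223,"claw":1}]'
python3 -m pendant '[{"dx":0.207,"dy":-0.223,"claw":1},{"dx":0.207,"dy":-0.223,"claw":1},{"dx":0.207,"dy":-0.223,"claw":1},{"dx":0.207,"dy":-0.223,"claw":1},{"dx":0.207,"dy":-0.223,"claw":1}]'
python3 go.py .53 .351 .15 6.9
```

```text
now-axes dx 4.1072 dy -4.7072 dz 0.5355 | goal-axes dx 3.0062 dy -5.4764 dz 0.5355 | roll 0.1371 tcp [ 0.181  -0.5187  0.2303] rpy [-1.7988e+02  1.0000e-02  1.9240e+01] F [-0.6  1.3 -0.3] gap 0.0857 grip 0.0 t 0.10$[0]: bad value
$[0]: bad value
```

```bash

python3 -m pendant '[{"dx":0,"dy":0,"dz":0,"roll":0.069,"claw":1},{"dx":0,"dy":0,"dz":0,"roll":0.069,"claw":1},{"dx":0.207,"dy":-0.223,"dz":0,"roll":0,"claw":1},{"dx":0.207,"dy":-0.223,"dz":0,"roll":0,"claw":1},{"dx":0.207,"dy":-0.223,"dz":0,"roll":0,"claw":1}]'
python3 -m pendant '[{"dx":0.207,"dy":-0.223,"dz":0,"roll":0,"claw":1},{"dx":0.207,"dy":-0.223,"dz":0,"roll":0,"claw":1},{"dx":0.207,"dy":-0.223,"dz":0,"roll":0,"claw":1},{"dx":0.207,"dy":-0.223,"dz":0,"roll":0,"claw":1},{"dx":0.207,"dy":-0.223,"dz":0,"roll":0,"claw":1}]'
python3 go.py .53 .351 .15 6.9
```

```text
clock: 0.72
tcp_pos: [0.2624, -0.4071, 0.2308]
eef_rot: [-3.141, 0.0, 0.119]
ft_force: [1.2, -1.0, -0.4]
finger_gap: 0.0852
grip_force: 0.0
clock: 1.35
tcp_pos: [0.3965, -0.2227, 0.231]
eef_rot: [-3.141, 0.001, 0.119]
ft_force: [0.6, -0.6, -0.3]
finger_gap: 0.0854
grip_force: 0.0
now-axes dx 1.3376 dy -3.6920 dz 0.5398 | goal-axes dx 1.3431 dy -3.6900 dz 0.5398 | roll -0.0010 tcp [ 0.3965 -0.2227  0.231 ] rpy [-1.7999e+02  3.0000e-02  6.8100e+00] F [ 0.6 -0.6 -0.3] gap 0.0854 grip 0.0 t 1.35
```

```bash

python3 -m pendant '[{"dx":0.134,"dy":-0.369,"dz":0.03,"roll":0,"claw":1},{"dx":0.134,"dy":-0.369,"dz":0.03,"roll":0,"claw":1},{"dx":0.134,"dy":-0.369,"dz":0.03,"roll":0,"claw":1},{"dx":0.134,"dy":-0.369,"dz":0.03,"roll":0,"claw":1},{"dx":0.134,"dy":-0.369,"dz":0.03,"roll":0,"claw":1}]'
python3 -m pendant '[{"dx":0.134,"dy":-0.369,"dz":0.03,"roll":0,"claw":1},{"dx":0.134,"dy":-0.369,"dz":0.03,"roll":0,"claw":1},{"dx":0.134,"dy":-0.369,"dz":0.03,"roll":0,"claw":1},{"dx":0.134,"dy":-0.369,"dz":0.03,"roll":0,"claw":1},{"dx":0.134,"dy":-0.369,"dz":0.03,"roll":0,"claw":1}]'
python3 go.py .53 .351 .015 6.9
```

```text
clock: 1.98
tcp_pos: [0.463, 0.0642, 0.2084]
eef_rot: [3.141, 0.0, 0.119]
ft_force: [1.9, 0.1, 0.3]
finger_gap: 0.0857
grip_force: 0.0
clock: 2.6
tcp_pos: [0.5303, 0.3506, 0.1854]
eef_rot: [3.141, 0.001, 0.118]
ft_force: [1.8, -0.7, 1.6]
finger_gap: 0.0852
grip_force: 0.0
now-axes dx -0.0017 dy -0.0029 dz 1.1358 | goal-axes dx -0.0016 dy -0.0029 dz 1.1358 | roll -0.0013 tcp [0.5303 0.3506 0.1854] rpy [1.7994e+02 4.0000e-02 6.7800e+00] F [ 1.8 -0.7  1.6] gap 0.0852 grip 0.0 t 2.60
```

```bash

python3 -m pendant '[{"dx":0,"dy":-0.003,"dz":0.3,"roll":0,"claw":1},{"dx":0,"dy":0,"dz":0.3,"roll":0,"claw":1},{"dx":0,"dy":0,"dz":0.27,"roll":0,"claw":1},{"dx":0,"dy":0,"dz":0.16,"roll":0,"claw":1},{"dx":0,"dy":0,"dz":0.1,"roll":0,"claw":1}]'
python3 -m pendant '[{"dx":0,"dy":0,"dz":0,"roll":0,"claw":-1},{"dx":0,"dy":0,"dz":0,"roll":0,"claw":-1},{"dx":0,"dy":0,"dz":0,"roll":0,"claw":-1},{"dx":0,"dy":0,"dz":0,"roll":0,"claw":-1},{"dx":0,"dy":0,"dz":0,"roll":0,"claw":-1}]' 60
python3 go.py .53 .351 .140 6.9
```

```text
clock: 3.22
tcp_pos: [0.5289, 0.3489, 0.0145]
eef_rot: [3.14, 0.003, 0.119]
ft_force: [-0.4, -0.4, 0.6]
finger_gap: 0.0855
grip_force: 0.0
clock: 3.85
tcp_pos: [0.5312, 0.35, 0.0187]
eef_rot: [-3.141, -0.003, 0.119]
ft_force: [-0.3, -1.3, 7.4]
finger_gap: 0.0391
grip_force: 65.1
now-axes dx -0.0072 dy -0.0079 dz -0.8087 | goal-axes dx -0.0072 dy -0.0079 dz -0.8087 | roll -0.0011 tcp [0.5312 0.35   0.0187] rpy [-1.7999e+02 -1.7000e-01  6.8000e+00] F [-0.3 -1.3  7.4] gap 0.0391 grip 65.1 t 3.85
```

```bash

python3 -m pendant '[{"dx":0,"dy":0,"dz":-0.05,"roll":0,"claw":-1},{"dx":0,"dy":0,"dz":-0.15,"roll":0,"claw":-1},{"dx":0,"dy":0,"dz":-0.25,"roll":0,"claw":-1},{"dx":0,"dy":0,"dz":-0.25,"roll":0,"claw":-1},{"dx":0,"dy":0,"dz":-0.1,"roll":0,"claw":-1}]'
python3 -m pendant '[{"dx":0,"dy":0,"dz":0,"roll":0.05,"claw":-1},{"dx":0,"dy":0,"dz":0,"roll":0.047,"claw":-1},{"dx":0,"dy":0,"dz":0,"roll":0,"claw":-1}]'
python3 go.py .6166 -.0108 .140 -1.8
```

```text
clock: 4.47
tcp_pos: [0.53, 0.3508, 0.1383]
eef_rot: [-3.14, -0.002, 0.12]
ft_force: [0.4, 1.0, -6.2]
finger_gap: 0.0391
grip_force: 63.9
clock: 4.85
tcp_pos: [0.5287, 0.349, 0.1347]
eef_rot: [3.139, 0.003, -0.032]
ft_force: [0.9, -0.5, -6.2]
finger_gap: 0.0387
grip_force: 63.8
now-axes dx 0.6628 dy 2.3788 dz -0.0351 | goal-axes dx 0.6612 dy 2.3793 dz -0.0351 | roll -0.0004 tcp [0.5287 0.349  0.1347] rpy [179.86   0.18  -1.84] F [ 0.9 -0.5 -6.2] gap 0.0387 grip 63.8 t 4.85
```

```bash

python3 -m pendant '[{"dx":0.16,"dy":0.15,"dz":-0.04,"roll":0,"claw":-1},{"dx":0.25,"dy":0.2,"dz":-0.04,"roll":0,"claw":-1},{"dx":0.2,"dy":0.25,"dz":0,"roll":0,"claw":-1},{"dx":0.052,"dy":0.3,"dz":0,"roll":0,"claw":-1},{"dx":0,"dy":0.35,"dz":0,"roll":0,"claw":-1}]'
python3 -m pendant '[{"dx":0,"dy":0.35,"dz":0,"roll":0,"claw":-1},{"dx":0,"dy":0.35,"dz":0,"roll":0,"claw":-1},{"dx":0,"dy":0.28,"dz":0,"roll":0,"claw":-1},{"dx":0,"dy":0.15,"dz":0,"roll":0,"claw":-1},{"dx":0,"dy":0,"dz":0,"roll":0,"claw":-1}]'
python3 go.py .6166 -.0108 .085 -1.8
python3 - <<'E'
from h import *
for n in("scene","top"):
    p,d=optics.grab_frame(n);np.savez(f"pics/{n}1.npz",p=p,d=d)
    q=p[:,:,::-1]; q=q[130:260,190:400] if n=="scene" else q[120:250,190:360]
    cv2.imwrite(f"pics/{n}1.png",cv2.resize(np.clip(q*1.4,0,255).astype(np.uint8),None,fx=3.6,fy=3.6,interpolation=cv2.INTER_CUBIC))
E
```

```text
clock: 5.48
tcp_pos: [0.6227, 0.1582, 0.147]
eef_rot: [-3.141, 0.002, -0.031]
ft_force: [-0.1, -0.2, -7.0]
finger_gap: 0.0391
grip_force: 63.6
clock: 6.1
tcp_pos: [0.6165, -0.0148, 0.1473]
eef_rot: [3.139, 0.003, -0.038]
ft_force: [0.4, 0.0, -5.6]
finger_gap: 0.0391
grip_force: 63.6
now-axes dx -0.0002 dy -0.0266 dz 0.4154 | goal-axes dx 0.0000 dy -0.0266 dz 0.4154 | roll -0.0043 tcp [ 0.6165 -0.0148  0.1473] rpy [ 1.7984e+02  1.5000e-01 -2.1900e+00] F [ 0.4  0.  -5.6] gap 0.0391 grip 63.6 t 6.10
```

View pics/scene1.png

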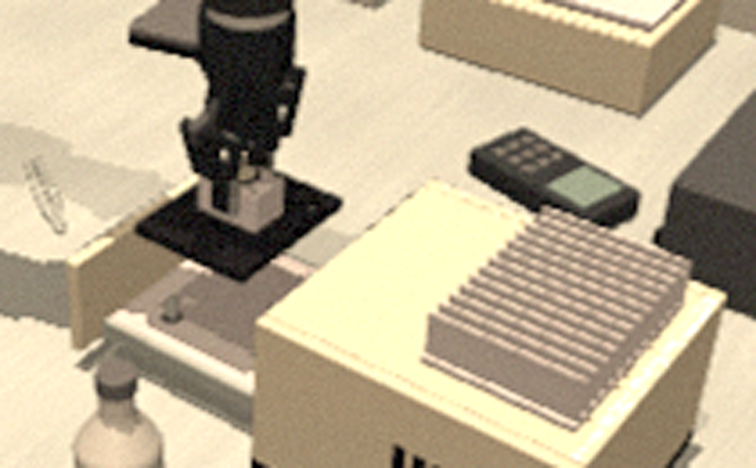

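View pics/top1.png

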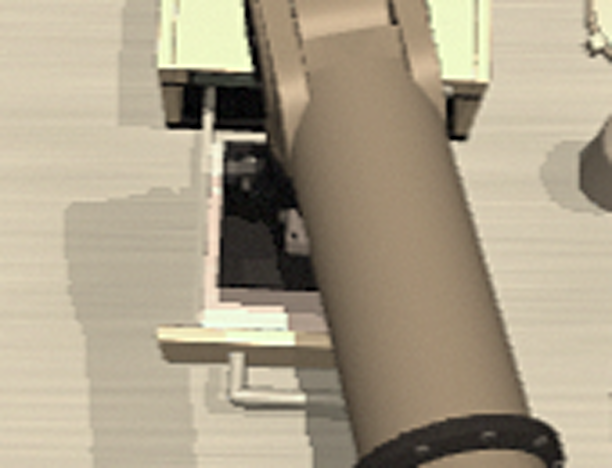

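The scene view shows the plate held level above the tray, with the small pin at crop (175,305). In the top view the arm hides most of the plate. I'll fit the plate's underside edges in the scene view and compare them with the expected pose.

```bash
python3 - <<'E'
from meas import *
ts=[]
for i in range(3): ts.append(telemetry.read_state()["tcp_pos"]);optics.grab_frame("scene")
t=np.mean(ts,0);print("tcp",np.array(ts).round(4).tolist())
p0=np.load("pics/scene0.npz")["p"][:,:,::-1];p,_=optics.grab_frame("scene");p=p[:,:,::-1]
g=cv2.cvtColor(p,cv2.COLOR_BGR2GRAY);g0=cv2.cvtColor(p0,cv2.COLOR_BGR2GRAY)
zb=t[2]-.0155;a=np.radians(-2.0);R=np.array([[np.cos(a),-np.sin(a)],[np.sin(a),np.cos(a)]])
def cor(x,y,z=zb): return proj("scene",[*(t[:2]+R@[x,y]),z])
C={k:np.array(cor(*k)) for k in[(-.055,-.07),(.055,-.07),(.055,.07),(-.055,.07)]}
for k,v in C.items(): print(k,v.round(1))
def edge(A,B):
    # subpixel dark->bright crossing along image column below the predicted edge
    P=[]
    for f in np.linspace(.12,.88,30):
        q=A+(B-A)*f;vs=np.arange(q[1]-7,q[1]+9,.25)
        s=cv2.remap(g.astype(np.float32),np.full((len(vs),1),q[0],np.float32),vs.astype(np.float32)[:,None],cv2.INTER_LINEAR)[:,0]
        k=np.nonzero((s[:-1]<50)&(s[1:]>=50))[0]
        if len(k):P.append((f,vs[k[-1]]-q[1]))
    P=np.array(P);c=np.polyfit(P[:,0],P[:,1],1);r=P[:,1]-np.polyval(c,P[:,0]);return len(P),np.median(P[:,1]),c.round(2),r.std()
print("front edge -y side",edge(C[(-.055,-.07)],C[(.055,-.07)]));print("far x edge",edge(C[(.055,-.07)],C[(.055,.07)]))
u,v=map(int,C[(.055,-.07)].round());print(g[v-6:v+6,u-6:u+7])
for n,P in(("pb",[.6559,.0377,.0465]),("ps",[.5773,-.0593,.0465])):
    u,v=map(int,np.round(proj("scene",P)));print(n,proj("scene",P));print(g0[v-7:v+7,u-6:u+7])
E
```

```text
tcp [[0.6166, -0.0091, 0.148], [0.6168, -0.0079, 0.1483], [0.6169, -0.0075, 0.1484]]
(-0.055, -0.07) [229.1 192.9]
(0.055, -0.07) [258.9 206.8]
(0.055, 0.07) [286.6 185.5]
(-0.055, 0.07) [257.8 173.5]
front edge -y side (30, np.float64(0.25), array([-0.29,  0.35]), np.float64(0.28387807782581215))
far x edge (30, np.float64(-0.75), array([-1.15, -0.18]), np.float64(0.1800691994039266))
[[26 35 26 33 22 26 23 31 29 27 17  6 15]
 [17 18 30 23 26 32 32 29 23 18 12 34 57]
 [ 8 13 21 25 25 30 25 23 10 14 25 64 86]
 [23  8  5 18 23 24 10 21  0 25 64 89 87]
 [70 45 16  0  8 19  1 10 55 80 87 84 85]
 [91 84 78 64 22 11 26 64 83 91 88 93 86]
 [91 92 90 92 74 69 68 85 87 90 84 86 88]
 [88 90 91 93 94 85 86 93 88 89 91 91 89]
 [92 90 90 88 90 91 86 89 93 90 87 90 89]
 [94 91 88 88 86 87 91 93 89 89 91 87 92]
 [93 90 81 88 86 88 89 92 89 90 89 91 93]
 [88 86 91 89 91 89 89 91 90 87 87 89 86]]
pb (np.float64(276.3008899782651), np.float64(209.60096742056788))
[[174 172 170 161 149 124 116 130 142 147 159 175 177]
 [173 173 173 173 171 159 156 149 140 155 172 181 173]
 [173 174 172 173 175 166 158
[... 768 characters left out ...]
76 175 173 175 174 173 175 171 174 171]
 [176 174 175 175 173 173 175 176 175 173 176 172 172]
 [172 175 172 177 156 129 133 158 174 171 172 172 171]
 [175 174 177 168 130 101 107 151 174 173 168 173 175]
 [173 173 176 164 125  94  98 144 176 171 172 172 173]
 [173 173 175 165 126  84  90 144 174 172 172 174 174]
 [170 174 178 151 100  84  80 114 160 179 174 175 176]
 [176 174 150  93  69  81  79  72 125 170 177 176 175]
 [173 178 131  59  50  61  61  51 130 174 174 173 172]
 [174 174 162 142  96  62  70 117 165 178 175 175 172]
 [173 177 175 173 163 154 157 167 178 177 173 175 172]
 [176 173 175 178 178 181 179 178 173 173 172 172 171]
 [175 174 176 175 175 175 174 175 175 171 170 176 173]]
```

```bash

python3 -m pendant '[{"dx":0,"dy":0.022,"dz":0.2,"roll":0,"claw":-1},{"dx":0,"dy":0,"dz":0.15,"roll":0,"claw":-1},{"dx":0,"dy":0,"dz":0.06,"roll":0,"claw":-1},{"dx":0,"dy":0,"dz":0,"roll":0,"claw":-1},{"dx":0,"dy":0,"dz":0,"roll":0,"claw":-1}]'
cat > edges.py <<'E'
from meas import *
L=[]
for i in range(5):
    p,_=optics.grab_frame("scene");L.append(telemetry.read_state())
t=np.mean([s["tcp_pos"] for s in L[-3:]],0);a=np.mean([s["eef_rot"][2] for s in L[-3:]]);print("tcp",t.round(4),"yaw",np.degrees(a),"F",L[-1]["ft_force"].round(1))
g=cv2.cvtColor(p[:,:,::-1],cv2.COLOR_BGR2GRAY).astype(np.float32)
zb=t[2]-.0155;c,s=np.cos(a),np.sin(a)
def cor(x,y): return np.array(proj("scene",[t[0]+c*x-s*y,t[1]+s*x+c*y,zb]))
def edge(A,B):
    P=[]
    for f in np.linspace(.08,.92,30):
        q=A+(B-A)*f;vs=np.arange(q[1]-7,q[1]+9,.25).astype(np.float32)
        k=cv2.remap(g,np.full((len(vs),1),q[0],np.float32),vs[:,None],cv2.INTER_LINEAR)[:,0]
        k=np.nonzero((k[:-1]<50)&(k[1:]>=50))[0]
        if len(k):P.append((f,vs[k[-1]]-q[1]))
    P=np.array(P);return len(P),np.median(P[:,1]),np.polyfit(P[:,0]-.5,P[:,1],1).round(2)
A,B,C=cor(-.055,-.07),cor(.055,-.07),cor(.055,.07)
print("corners",A.round(1),B.round(1),C.round(1));print("-y edge",edge(A,B));print("+x edge",edge(B,C))
cv2.imwrite("pics/s_last.png",cv2.resize(np.clip(p[140:230,200:300,::-1]*1.5,0,255).astype(np.uint8),None,fx=6,fy=6,interpolation=cv2.INTER_CUBIC))
E
python3 edges.py
```

```text
clock: 7.02
tcp_pos: [0.6183, -0.013, 0.0886]
eef_rot: [-3.141, -0.003, -0.033]
ft_force: [0.3, -0.7, -4.7]
finger_gap: 0.0392
grip_force: 63.5
tcp [ 0.6178 -0.0135  0.0883] yaw -1.9062902182818489 F [-0.2  0.2 -5.1]
corners [228.7 210.3] [257.7 224.5] [284.8 202.4]
-y edge (30, np.float64(0.6250004525244037), array([-1.24,  0.93]))
+x edge (29, np.float64(-4.4999940433930306), array([-0.65, -4.29]))
```

View pics/s_last.png

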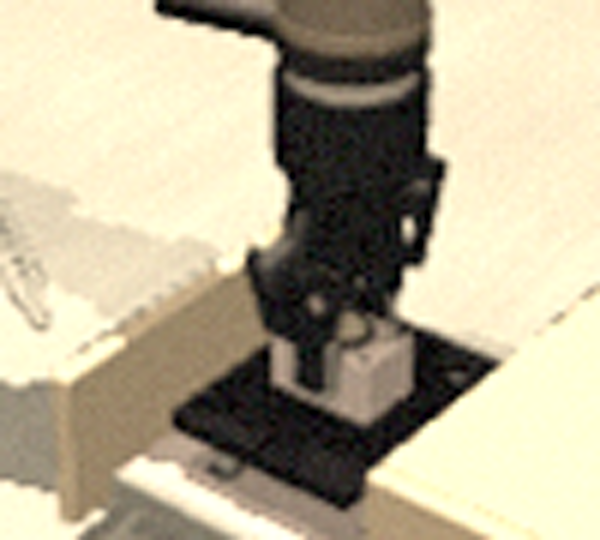

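The small pin is just visible in front of the plate's near edge, at crop (225,465). The unit now hides the plate's far edge. I'll average the TCP reading before lowering.

```bash
python3 - <<'E'
from h import *
a=[]
for i in range(16):
    optics.grab_frame("top");s=telemetry.read_state();a.append([*s["tcp_pos"],s["eef_rot"][2],*s["eef_rot"][:2]])
a=np.array(a);print((a[:,:3]*1000).round(1).tolist());print(a.mean(0).round(4),a.std(0).round(4))
E
```

```text
[[617.5, -13.6, 87.8], [617.3, -13.6, 87.7], [617.2, -13.6, 87.5], [617.2, -13.6, 87.4], [617.1, -13.6, 87.3], [617.1, -13.6, 87.3], [617.1, -13.6, 87.3], [617.1, -13.6, 87.3], [617.1, -13.6, 87.2], [617.1, -13.6, 87.2], [617.1, -13.6, 87.3], [617.1, -13.6, 87.2], [617.1, -13.5, 87.2], [617.1, -13.6, 87.3], [617.1, -13.6, 87.3], [617.1, -13.6, 87.3]]
[ 6.1720e-01 -1.3600e-02  8.7400e-02 -3.3300e-02  2.3562e+00 -1.0000e-04] [1.000e-04 0.000e+00 2.000e-04 1.000e-04 2.078e+00 3.000e-04]
```

```bash

python3 -m pendant '[{"dx":0.005,"dy":-0.019,"dz":0,"roll":0,"claw":-1},{"dx":0,"dy":0,"dz":0,"roll":0,"claw":-1},{"dx":0,"dy":0,"dz":0,"roll":0,"claw":-1},{"dx":0,"dy":0,"dz":0,"roll":0,"claw":-1},{"dx":0,"dy":0,"dz":0,"roll":0,"claw":-1}]'
python3 -m pendant '[{"dx":0,"dy":0,"dz":0.02,"roll":0,"claw":-1},{"dx":0,"dy":0,"dz":0.02,"roll":0,"claw":-1},{"dx":0,"dy":0,"dz":0.02,"roll":0,"claw":-1},{"dx":0,"dy":0,"dz":0,"roll":0,"claw":-1},{"dx":0,"dy":0,"dz":0,"roll":0,"claw":-1}]'
python3 go.py .6178 -.0108 .0555 -1.8
```

```text
clock: 8.7
tcp_pos: [0.618, -0.0108, 0.0873]
eef_rot: [3.141, -0.0, -0.033]
ft_force: [0.1, 0.3, -5.5]
finger_gap: 0.0391
grip_force: 63.5
clock: 9.32
tcp_pos: [0.618, -0.0107, 0.0783]
eef_rot: [3.142, 0.0, -0.033]
ft_force: [0.5, 0.4, -5.5]
finger_gap: 0.0393
grip_force: 63.7
now-axes dx -0.0013 dy 0.0004 dz 0.1519 | goal-axes dx -0.0013 dy 0.0004 dz 0.1519 | roll -0.0012 tcp [ 0.618  -0.0107  0.0783] rpy [180.     0.    -1.91] F [ 0.5  0.4 -5.5] gap 0.0393 grip 63.7 t 9.32
```

```bash

python3 -m pendant '[{"dx":0,"dy":0,"dz":0.02,"roll":0,"claw":-1},{"dx":0,"dy":0,"dz":0.02,"roll":0,"claw":-1},{"dx":0,"dy":0,"dz":0,"roll":0,"claw":-1},{"dx":0,"dy":0,"dz":0,"roll":0,"claw":-1}]'
python3 -c "
from station import telemetry as t;print(t.read_state()['moment'])"
```

```text
clock: 9.82
tcp_pos: [0.6187, -0.0114, 0.0724]
eef_rot: [3.141, -0.002, -0.034]
ft_force: [2.5, -1.1, -6.6]
finger_gap: 0.039
grip_force: 63.9
[-0.39769528 -0.52008953  0.02160181]
```

```bash

python3 -m pendant '[{"dx":0.01,"dy":0.005,"dz":0,"roll":0,"claw":-1},{"dx":0,"dy":0,"dz":0.015,"roll":0,"claw":-1},{"dx":0,"dy":0,"dz":0,"roll":0,"claw":-1},{"dx":0,"dy":0,"dz":0,"roll":0,"claw":-1}]'
python3 -c "
from station import telemetry as t;print(t.read_state()['moment'])"
```

```text
clock: 10.32
tcp_pos: [0.6193, -0.0117, 0.0697]
eef_rot: [3.141, 0.0, -0.033]
ft_force: [2.0, -1.3, -7.0]
finger_gap: 0.0389
grip_force: 63.6
[-0.23238232 -0.26704652  0.01499914]
```

```bash

python3 -m pendant '[{"dx":0.01,"dy":0.006,"dz":0.01,"roll":0,"claw":-1},{"dx":0,"dy":0,"dz":0.015,"roll":0,"claw":-1},{"dx":0,"dy":0,"dz":0,"roll":0,"claw":-1},{"dx":0,"dy":0,"dz":0,"roll":0,"claw":-1}]'
python3 -c "
from station import telemetry as t;print(t.read_state()['moment'])"
```

```text
clock: 10.82
tcp_pos: [0.6208, -0.0122, 0.0662]
eef_rot: [-3.141, 0.0, -0.033]
ft_force: [0.6, 0.0, -6.3]
finger_gap: 0.0389
grip_force: 63.7
[-0.01443433 -0.02592878  0.04139596]
```

```bash

python3 -m pendant '[{"dx":0,"dy":0,"dz":0.02,"roll":0,"claw":-1},{"dx":0,"dy":0,"dz":0.02,"roll":0,"claw":-1},{"dx":0,"dy":0,"dz":0,"roll":0,"claw":-1},{"dx":0,"dy":0,"dz":0,"roll":0,"claw":-1}]'
python3 -m pendant '[{"dx":0,"dy":0,"dz":0.02,"roll":0,"claw":-1},{"dx":0,"dy":0,"dz":0,"roll":0,"claw":-1},{"dx":0,"dy":0,"dz":0,"roll":0,"claw":-1}]'
python3 -c "
from station import telemetry as t;print(t.read_state()['moment'])"
```

```text
clock: 11.32
tcp_pos: [0.621, -0.0125, 0.0603]
eef_rot: [-3.142, -0.0, -0.033]
ft_force: [-0.4, 0.5, -5.1]
finger_gap: 0.0393
grip_force: 63.6
clock: 11.7
tcp_pos: [0.6216, -0.0124, 0.0587]
eef_rot: [3.141, -0.002, -0.033]
ft_force: [-2.8, -0.9, 4.5]
finger_gap: 0.0391
grip_force: 65.0
[-0.1919178   0.49765147 -0.03827236]
```

```bash

python3 -m pendant '[{"dx":0,"dy":0,"dz":-0.003,"roll":0,"claw":-1},{"dx":0,"dy":0,"dz":0,"roll":0,"claw":0.2},{"dx":0,"dy":0,"dz":0,"roll":0,"claw":0.6},{"dx":0,"dy":0,"dz":0,"roll":0,"claw":0.6},{"dx":0,"dy":0,"dz":0,"roll":0,"claw":0.6}]'
python3 -m pendant '[{"dx":0,"dy":0,"dz":-0.05,"roll":0,"claw":0.6},{"dx":0,"dy":0,"dz":-0.2,"roll":0,"claw":0.6},{"dx":0,"dy":0,"dz":-0.3,"roll":0,"claw":0.6},{"dx":0,"dy":0,"dz":-0.25,"roll":0,"claw":0.6},{"dx":-0.15,"dy":0,"dz":-0.1,"roll":0,"claw":0.6}]'
python3 go.py .40 -.01 .2 -1.8
python3 - <<'E'
from h import *
for n in("scene","top"):
    p,d=optics.grab_frame(n);np.savez(f"pics/{n}2.npz",p=p,d=d)
p,d=[np.load("pics/scene2.npz")[k] for k in"pd"]
cv2.imwrite("pics/s2.png",cv2.resize(np.clip(p[140:240,190:310,::-1]*1.5,0,255).astype(np.uint8),None,fx=6,fy=6,interpolation=cv2.INTER_CUBIC))
E
```

```text
clock: 12.32
tcp_pos: [0.621, -0.0125, 0.0576]
eef_rot: [-3.142, 0.0, -0.033]
ft_force: [0.3, 0.1, -0.3]
finger_gap: 0.0681
grip_force: 0.0
clock: 12.95
tcp_pos: [0.6009, -0.0114, 0.1963]
eef_rot: [-3.141, -0.007, -0.034]
ft_force: [0.6, 0.1, -0.0]
finger_gap: 0.0681
grip_force: 0.0
now-axes dx -1.3390 dy 0.0359 dz -0.0243 | goal-axes dx -1.3390 dy 0.0330 dz -0.0243 | roll -0.0014 tcp [ 0.6009 -0.0114  0.1963] rpy [-179.95   -0.4    -1.92] F [ 0.6  0.1 -0. ] gap 0.0681 grip 0.0 t 12.95
```

View pics/s2.png

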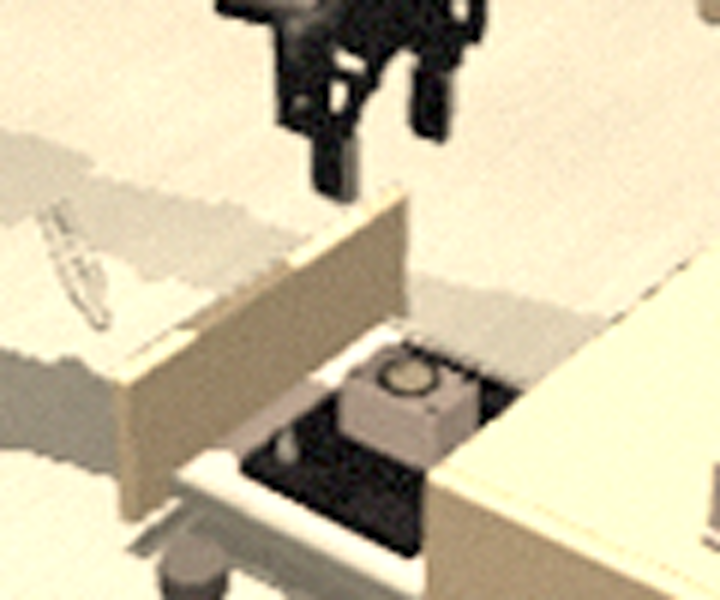

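The plate lies flat with the small pin showing through its hole at crop (285,445), and it's released. Next I'll shut the fingers and go down in front of the bar.

```bash

python3 -m pendant '[{"dx":-0.25,"dy":0,"dz":-0.03,"roll":0,"claw":-1},{"dx":-0.3,"dy":0,"dz":0,"roll":0,"claw":-1},{"dx":-0.3,"dy":0,"dz":0,"roll":0,"claw":-1},{"dx":-0.2,"dy":0,"dz":0,"roll":0,"claw":-1},{"dx":0,"dy":0,"dz":0,"roll":0,"claw":-1}]'
python3 go.py .44 -.0052 .055 -1.8
python3 - <<'E'
from meas import *
p,d=optics.grab_frame("top");np.savez("pics/top3.npz",p=p,d=d);W=world("top",d);q=p[:,:,::-1]
g=cv2.cvtColor(q.copy(),cv2.COLOR_BGR2GRAY)
m=np.zeros(g.shape,bool);m[155:212,240:315]=1
pl=m&(g<60);z=W[...,2];print("plate px",pl.sum(),"z",np.percentile(z[pl],[10,50,90]).round(4))
for s in(slice(240,262),slice(262,285),slice(285,315)):
    k=np.zeros_like(m);k[:,s]=1;print(np.median(z[pl&k]),(pl&k).sum())
cv2.imwrite("pics/t3.png",cv2.resize(np.clip(q[130:250,210:340]*1.4,0,255).astype(np.uint8),None,fx=4.6,fy=4.6,interpolation=cv2.INTER_CUBIC))
E
```

```text
clock: 13.68
tcp_pos: [0.4392, -0.0067, 0.1969]
eef_rot: [3.14, 0.001, -0.033]
ft_force: [0.7, 0.9, 0.3]
finger_gap: -0.0005
grip_force: 0.0
now-axes dx 0.0052 dy -0.0100 dz 0.9458 | goal-axes dx 0.0052 dy -0.0100 dz 0.9458 | roll -0.0011 tcp [ 0.4392 -0.0067  0.1969] rpy [ 1.7991e+02  7.0000e-02 -1.9000e+00] F [0.7 0.9 0.3] gap -0.0005 grip 0.0 t 13.68
plate px 1187 z [0.0155 0.0507 0.0569]
0.05069974611618018 305
0.051077370040371384 384
0.05052309040754818 498
```

View pics/t3.png

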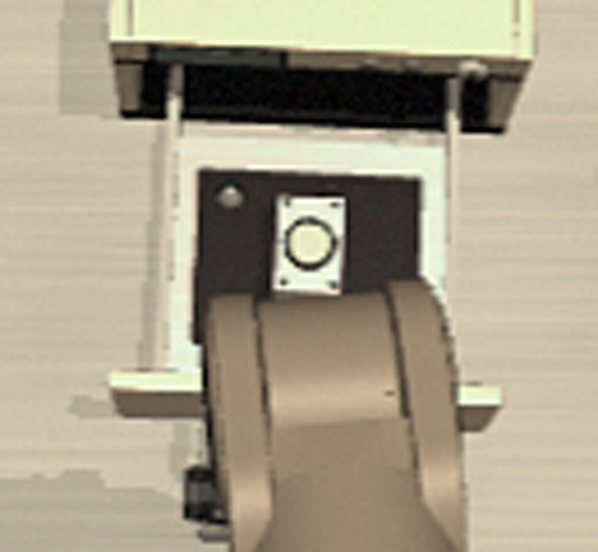

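The plate face reads z≈0.0507 evenly across its width (0.050 expected), so it's flush. The big pin shows at crop (230,195). Now I'll lower the tool in front of the bar.

```bash

python3 -m pendant '[{"dx":0,"dy":-0.01,"dz":0.3,"roll":0,"claw":-1},{"dx":0,"dy":0,"dz":0.3,"roll":0,"claw":-1},{"dx":0,"dy":0,"dz":0.25,"roll":0,"claw":-1},{"dx":0,"dy":0,"dz":0.095,"roll":0,"claw":-1},{"dx":0,"dy":0,"dz":0,"roll":0,"claw":-1}]'
python3 -m pendant '[{"dx":0.05,"dy":0,"dz":0,"roll":0,"claw":-1},{"dx":0.05,"dy":0,"dz":0,"roll":0,"claw":-1},{"dx":0.05,"dy":0,"dz":0,"roll":0,"claw":-1},{"dx":0.05,"dy":0,"dz":0,"roll":0,"claw":-1}]'
```

```text
clock: 14.35
tcp_pos: [0.4415, -0.0048, 0.055]
eef_rot: [-3.141, 0.001, -0.033]
ft_force: [0.8, -0.1, 0.9]
finger_gap: 0.0002
grip_force: 0.0
clock: 14.85
tcp_pos: [0.4721, -0.0061, 0.0559]
eef_rot: [3.141, -0.001, -0.034]
ft_force: [-1.4, 0.6, -0.5]
finger_gap: 0.0001
grip_force: 0.0
```

```bash

for i in 1 2 3; do python3 -m pendant '[{"dx":0.06,"dy":0,"dz":0,"roll":0,"claw":-1},{"dx":0.06,"dy":0,"dz":0,"roll":0,"claw":-1},{"dx":0.06,"dy":0,"dz":0,"roll":0,"claw":-1},{"dx":0.06,"dy":0,"dz":0,"roll":0,"claw":-1},{"dx":0.06,"dy":0,"dz":0,"roll":0,"claw":-1}]' | grep -E "tcp|force|eef"; done
```

```text
tcp_pos: [0.5162, -0.0075, 0.0552]
eef_rot: [3.142, 0.001, -0.033]
ft_force: [-4.8, -0.1, 2.0]
grip_force: 2.3
tcp_pos: [0.5614, -0.0091, 0.0553]
eef_rot: [3.142, 0.001, -0.033]
ft_force: [-5.2, -0.6, -0.5]
grip_force: 2.3
tcp_pos: [0.6064, -0.0105, 0.0553]
eef_rot: [3.142, 0.0, -0.033]
ft_force: [-4.7, 0.0, -1.2]
grip_force: 2.3
```

```bash

python3 -m pendant '[{"dx":0.05,"dy":0,"dz":0,"roll":0,"claw":-1},{"dx":0.04,"dy":0,"dz":0,"roll":0,"claw":-1},{"dx":0.04,"dy":0,"dz":0,"roll":0,"claw":-1},{"dx":0.03,"dy":0,"dz":0,"roll":0,"claw":-1},{"dx":0.02,"dy":0,"dz":0,"roll":0,"claw":-1}]' | grep -E "tcp|force"
python3 -m pendant '[{"dx":0.02,"dy":0,"dz":0,"roll":0,"claw":-1},{"dx":0.02,"dy":0,"dz":0,"roll":0,"claw":-1},{"dx":0.02,"dy":0,"dz":0,"roll":0,"claw":-1}]' | grep -E "tcp|force"
```

```text
tcp_pos: [0.6332, -0.0114, 0.0554]
ft_force: [-3.9, -0.3, -2.7]
grip_force: 2.1
tcp_pos: [0.642, -0.0117, 0.0554]
ft_force: [-3.9, 0.9, -2.6]
grip_force: 2.1
```

```bash

for i in 1 2 3; do python3 -m pendant '[{"dx":0.02,"dy":0,"dz":0,"roll":0,"claw":-1},{"dx":0.02,"dy":0,"dz":0,"roll":0,"claw":-1}]' | grep -E "tcp|ft_force"; done
```

```text
tcp_pos: [0.6481, -0.0119, 0.0554]
ft_force: [-4.4, -0.0, -1.8]
tcp_pos: [0.6541, -0.0121, 0.0554]
ft_force: [-4.7, 0.3, -2.9]
tcp_pos: [0.6599, -0.0123, 0.0554]
ft_force: [-7.0, 0.6, -0.4]
```

```bash

for i in 1 2; do python3 -m pendant '[{"dx":0.015,"dy":0,"dz":0,"roll":0,"claw":-1},{"dx":0,"dy":0,"dz":0,"roll":0,"claw":-1}]' | grep -E "tcp|ft_force"; done
```

```text
tcp_pos: [0.6598, -0.0122, 0.0554]
ft_force: [-10.6, 0.9, 1.5]
tcp_pos: [0.6598, -0.0122, 0.0553]
ft_force: [-13.6, 0.3, 3.3]
```

The tray has stopped at x=0.6598 while the force rises, so it's against its stop. I'll back off, raise the arm and check.

```bash

python3 -m pendant '[{"dx":-0.1,"dy":0,"dz":0,"roll":0,"claw":-1},{"dx":-0.25,"dy":0,"dz":0,"roll":0,"claw":-1},{"dx":-0.3,"dy":0,"dz":-0.1,"roll":0,"claw":-1},{"dx":-0.3,"dy":0.2,"dz":-0.3,"roll":0,"claw":-1},{"dx":-0.3,"dy":0.3,"dz":-0.3,"roll":0,"claw":-1}]' | grep -E "tcp|ft_force"
python3 -m pendant '[{"dx":0,"dy":0.35,"dz":-0.1,"roll":0,"claw":-1},{"dx":0,"dy":0.35,"dz":0,"roll":0,"claw":-1},{"dx":0,"dy":0.35,"dz":0,"roll":0,"claw":-1},{"dx":0,"dy":0.35,"dz":0,"roll":0,"claw":-1},{"dx":0,"dy":0,"dz":0,"roll":0,"claw":-1}]' | grep -E "tcp|ft_force"
python3 - <<'E'
from h import *
a,_=optics.grab_frame("top");b,_=optics.grab_frame("scene")
f=lambda q:cv2.resize(np.clip(q[:,:,::-1]*1.4,0,255).astype(np.uint8),(400,400),interpolation=cv2.INTER_CUBIC)
cv2.imwrite("pics/fin.png",np.hstack([f(a[60:200,210:350]),f(b[150:310,180:340])]))
E
```

```text
tcp_pos: [0.4916, -0.0694, 0.1498]
ft_force: [0.3, -2.5, 0.5]
tcp_pos: [0.4828, -0.2881, 0.1634]
ft_force: [0.1, -0.2, -0.1]
```

View pics/fin.png

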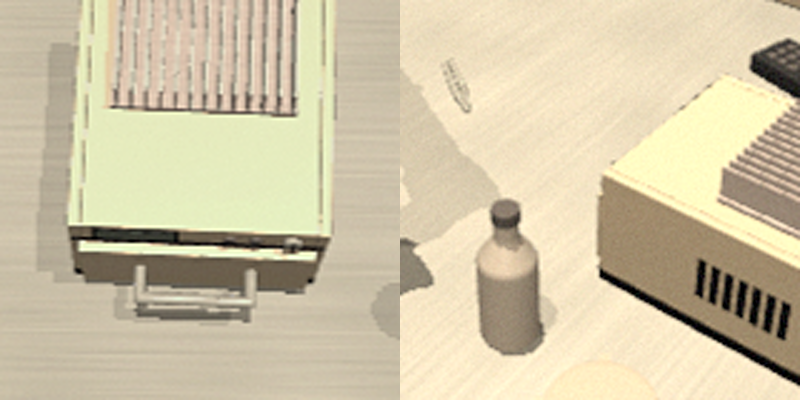

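The panel sits shut against the unit's front face (left crop, row ~245), the bottle is standing where it was, and the robot is clear.

```bash
python3 -c "
from station import workorder;print(workorder.job_done())"
```

```text
the job is handed in; nothing more can be done
None
```

The light-meter plate lies flush on the tray's two pins, released, and the tray is pushed home against its stop; the mask holder and bottle were not touched, and the job is handed in.

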